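# Load a tissue cassette under the clamp's spring clip

## Robot

A 6-joint arm with a two-finger parallel gripper is mounted at the origin on a cart in front of the work surface, level with it; the furniture and walls round the work are solid. World frame = base frame: x ahead of the robot, y to its left, z up, the work surface at z = 0. Lengths are in m, angles in rad, forces in N, time in s.
With the tool pointing down it reaches from about 0.325 to 0.85 m from the base axis. Payload 15.5 kg.
Tool frame: the origin (TCP) lies at the centre of the arm's flange, where the gripper is bolted on; the fingertips stand ahead of it and the grasp point (between the pads) lies 172 mm ahead of it (manip.finger_overhang is the z of the fingertips in the tool frame, in m); z points along the fingers, y is the line along which they close (so a half turn about z gives the same grasp; the last joint's range is limited). The gripper opens to 91 mm and grips with 3 to 60 N. Pads are 32 mm wide; open, the fingers measure 118 mm over their backs; the gripper's body (76 mm by 178 mm) begins 60 mm behind the grasp point.
Start: joints at [1.196, 0.494, 1.345, -0, 1.302, -0.096], TCP at [0.173, 0.601, 0.405] pointing down, gripper open.
Joint ranges: [-2.91, 2.91], [-0.82, 2.16], [0.22, 2.67], [-1.22, 4.37], [0.12, 2.79], [-3.08, 3.08]. Speed limits (rad/s): [1.89, 1.89, 2.57, 3.01, 3.01, 3.01].

## Interface

Orientations are given as a unit quaternion [w, x, y, z].
In Python, from cell import manip, optics gives the robot as it stands.
- The arm moves only by the tool arm_command, never from a script. Its arguments are lists of equal length, an entry for each row: "travel": the shift along the tool's x, y, z in cm, a list of three; "angular": the turn, a rotation vector about the tool's x, y, z in degrees, a list of three. In form: {"travel": [[dx, dy, dz], ...], "angular": [[wx, wy, wz], ...]}. A call has exactly 5 rows; each row shifts and turns the commanded pose from where the row before left it, along the tool's axes as they then stand; what a row does not reach is not made up. A row lasts 1/12 s, in which the tool goes at most 41.7 mm and 7.16 degrees, less where a joint would pass 70% of its speed; a pose out of reach is approached as far as the arm can. A call is refused whole if a number of a shift passes 4.17 or a number of a turn 7.16, either way. A call with a gripper value outside its range is refused whole. "claw" is the finger opening in cm, from 0 to 9.12, set as the call begins (left out, the last holds). The fingers move at their own pace and stop on an object; "force" is the grip in N (left out, the last holds). Time passes only in rows, so rows that do not move let the fingers close, or fill a call up. It gives the time, the measured TCP pose, the force, the opening and the grip force at its end, in the units of the state.
- manip.observe(): the state, without advancing time (a new reading comes with each control period).
- optics.camera(name): name is "side" or "top" or "wrist"; returns (picture, depth): 384x512x3 uint8, red, green, blue; 384x512 float32, m along the optical axis (not along the pixel's ray), 0 where there is no reading.
- optics.camera_model(name): a dict with "fx", "fy", "cx", "cy" (pixels), "distortion" ([k1, k2, p1, p2, k3] as OpenCV has them; the pictures are not rectified), "R" (3x3) and "t" (3): a world point X has camera coordinates R X + t. Camera axes: x right, y down, z forward; pixel columns grow to the right and rows downward; lengths in m; the calibration is good to about 2 mm. A picture is of the moment at which its call begins: read the wrist's pose just before it. camera_model takes no time and is no camera call; for the wrist camera it gives the pose at the moment of the call.
- manip.close_job(): hands the job in; it is judged then, once.
The state is a dict: "clock": time; "joint_positions": joint angles; "qd": joint speeds; "effort": joint torques, N m; "tool_pos": TCP position; "ee_rot": TCP orientation; "force": force on the tool from outside, world axes, zero at the start; "moment": the same for the moment, N m; "width": finger opening in m; "finger_force": force on a finger pad.
Only numpy, scipy, OpenCV 4.12 (cv2) and the standard library are available. Lean on these libraries where they do the work, as an engineer would, in place of code of your own. Each camera call takes 0.05 s, during which the arm holds its last target. There are 200 camera calls.

## Task

A tissue cassette lies in the lane of the bench clamp, in front of the spring clip. Press the clip's long thumb plate down with one fingertip so that its foot rises, and while it is held down push the cassette along the lane with the other fingertip, under the foot, fully home against the end stop; then let the clip come down on the cassette and move clear. Only slide the cassette, without lifting or forcing it, and leave everything else on the bench where it is.

Things in the scene. Friction and masses are not known exactly. Their poses are not given: they have to be found in the camera images.
- clamp: Bench clamp for tissue cassettes, fixed: dark grey base 134 (x) x 112 (y) mm on feet; origin under its middle, at bench height. Its top, also the lane floor, is 20 mm up. The lane runs along +x between two rails 2.5 mm high and 33 mm apart, centre line y = +20 mm; face of the end stop (9 mm high) at x = +48. The clip hinges along x at y = -12, 26 mm up, between brackets at x = +-60 (top 32 mm up).
- home (a point): Point on the lane floor under the middle of the cassette when it is home against the end stop: clamp x = +26, y = +20, z = 20 mm; its axes are the clamp's.
- clip (a joint): Angle of the sprung clip (rad). 0: released, foot 5 mm above the lane floor, so it blocks the 11 mm thick cassette. 0.38: thumb plate fully down on its stop, foot 16 mm above the floor. About 0.20 with the foot resting on a cassette. It springs back when let go; 3 to 5 N on the plate starts it, 6 to 10 N holds it fully down.
- thumb_plate (a point): Middle of the upper face of the thumb plate, a ribbed steel strip on the clip: clamp x -50 to +44, y -16 to -50 mm (this point: x -3, y -34). Released it slopes up outwards by 0.38 rad, this point 33 mm above the bench; fully pressed it is level, 24.5 mm above the bench, 6.5 mm below the cassette's top. Within 2 mm of fully down the cassette passes. Press it anywhere; a finger can slide along it.
- clip_foot (a point): Underside of the clip's rubber foot, at the middle of the edge that the cassette meets first. The foot is 8 mm wide, over the lane's centre line, and 12 mm long, from clamp x = +26 to +38 mm; its steel arm, 14 mm wide, comes across from the hinge.
- cassette: The cassette to load: a flat closed white plastic box with slots, 44 (x) x 30 (y) x 11 (z) mm, 25 to 50 g, loose in the lane, its front end 2 to 20 mm short of the foot. Origin at the middle of its underside; x along the lane towards the end stop. Its plain upright rear end (at its x = -22 mm) is the face to push.
- spare: Bystander: a second, identical cassette lying on the bench to the left of the clamp. Origin under its middle.
- cap: Bystander: red screw cap, 32 mm across, 14 high, on the bench left of the clamp.
- tweezers: Bystander: steel tweezers 128 mm long, lying on the bench behind the clamp.
- beaker: Bystander: clear beaker 72 mm across, 94 high, standing behind.
- tube_a: Bystander: standing sample tube with a blue cap, 97 mm high, behind.
- tube_b: Bystander: standing sample tube with a red cap, 97 mm high, behind.
- usb_stick: Bystander: memory stick 53 mm long, lying by the laptop.

How it is judged:
On the way, in this order (a step that is already met when the one before it is completed fails the run):
1. the thumb plate is held down by a finger and the foot stands clear above cassette height, the cassette still in front of it (value of joint clip above 0.24 rad and contact force between the fingers and clamp above 1 N and x of cassette in the frame of home below -0.018 m), for 0.1 s.
2. with the clip still held down by a finger, the cassette is pushed under the foot (value of joint clip above 0.21 rad and contact force between the fingers and clamp above 1 N and x of cassette in the frame of home above -0.012 m), for 0.05 s.
At the end, for the whole second after the job is handed in: The cassette lies flat in the lane within 3 mm of the end stop, at rest, and the released clip bears on it (clip angle 0.15 to 0.24 rad); the robot touches nothing (x of cassette in the frame of home between -0.003 and 0.003 m and y of cassette in the frame of home between -0.004 and 0.004 m and z of cassette in the frame of home between -0.003 and 0.003 m and angle between the x axis of cassette and the x axis of home, either way round below 0.1 rad and angle between cassette's own z axis and vertical below 0.06 rad and value of joint clip between 0.15 and 0.24 rad and linear speed of cassette below 0.01 m/s).
It fails at once if the cassette is lifted or tipped instead of slid (z of cassette in the frame of home above 0.005 m or angle between cassette's own z axis and vertical above 0.2 rad).
It fails at once if the cassette is crushed (more than 40 N from the fingers) (contact force between the fingers and cassette above 40 N).
It fails at once if a bystander on the bench is moved by more than 20 mm (distance of any of spare, cap, tweezers, beaker, tube_a, tube_b, usb_stick from where it was at the start of the episode above 0.02 m).
It also fails if it takes over 34 s, if anything falls off the work surface, if the arm or the gripper's body presses on something with over 40 N, if the wrist force passes 120 N, or if a joint passes its speed limit or range.

## Working session

There is one attempt and no reset: what is moved stays moved. The work goes in short steps, Python scripts to look and compute and a tool call to move; the robot and the scene stay as the last step left them, time stands still between calls to the robot, and variables do not carry over. Pictures are saved under pics/ and viewed, at most 11 in all, crops included, and the job is handed in when it is done.

Besides the shell and the picture viewer there is one more tool, called after "Request:" as name(argument=value, ...), one argument or row to a line, values as JSON. arm_command: Moves the arm, as the interface text tells. Its arguments: {"type":"object","properties":{"travel":{"type":"array"},"angular":{"type":"array"},"claw":{"type":"number"},"force":{"type":"number"}},"required":["travel","angular"]}

```bash
mkdir -p pics; python3 - <<'E'
from cell import manip, optics
import cv2,numpy as np
s=manip.observe(); print(s); print(manip.finger_overhang)
ims=[]
for n in("top","side","wrist"):
    p,d=optics.camera(n); np.savez(f"{n}.npz",p=p,d=d); m=optics.camera_model(n); print(n,m); cv2.imwrite(f"pics/{n}0.png",p[:,:,::-1])
E
```

```text
{'clock': 0.0, 'joint_positions': array([ 1.19550485e+00,  4.94149584e-01,  1.34612443e+00, -1.72245701e-05,
        1.30250846e+00, -9.54935288e-02]), 'qd': array([ 0.00156243,  0.00064191,  0.00176788, -0.00081317, -0.00025428,
       -0.00094932]), 'effort': array([-3.43781794e-03, -8.78804183e+01, -3.81846035e+01,  7.06794625e-02,
        5.31848904e-02, -1.15057828e-04]), 'tool_pos': array([0.17254021, 0.60055279, 0.4041613 ]), 'ee_rot': array([-1.30673818e-04,  1.39440785e-01,  9.90230233e-01, -5.80440460e-04]), 'force': array([ 0.27410865, -0.68829268, -0.53423829]), 'moment': array([-0.06917465,  0.02358497,  0.01575536]), 'finger_force': 0.0, 'width': 0.09136112151356039}
0.1908
top {'fx': 482.80465797103994, 'fy': 482.80465797103994, 'cx': 256.8882034463788, 'cy': 190.31148919986182, 'distortion': array([0.00796483, 0.        , 0.        , 0.        , 0.        ]), 'R': array([[ 0.01128782, -0.9997558 , -0.018998  ],
       [-0.99755116, -0.00994738, -0.06922963],
       [ 0.06902375,  0.01973292, -0.99741984]]), 't': array([-0.06221618,  0.61652847,  1.11858846])}
side {'fx': 469.9164714802036, 'fy': 469.9164714802036, 'cx': 256.98344477838464, 'cy': 187.51963543791885, 'distortion': array([-0.02928952,  0.        ,  0.        ,  0.        ,  0.        ]), 'R': array([[ 0.92581298, -0.37722318, -0.02393727],
       [-0.190982  , -0.41219362, -0.89085481],
       [ 0.32618429,  0.82933654, -0.45365704]]), 't': array([-0.60743085,  0.15052252,  0.929195  ])}
wrist {'fx': 267.3144095294897, 'fy': 267.3144095294897, 'cx': 256.0434699209247, 'cy': 188.3718452256546, 'distortion': array([-0.03087952,  0.        ,  0.        ,  0.        ,  0.        ]), 'R': array([[ 2.76615506e-01,  9.60980401e-01,  7.29199232e-04],
       [ 9.29455088e-01, -2.67733645e-01,  2.53834463e-01],
       [ 2.44125175e-01, -6.95367904e-02, -9.67247401e-01]]), 't': array([-0.62437511, -0.02868368,  0.39034434])}
```

View pics/top0.png

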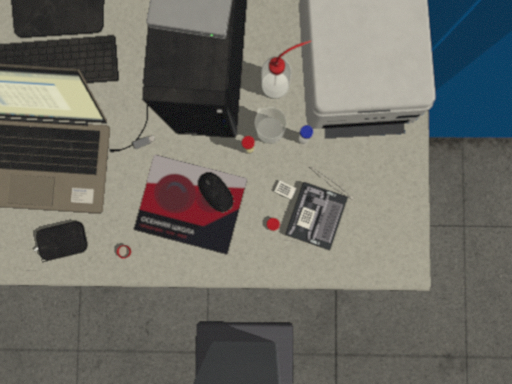

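View pics/side0.png

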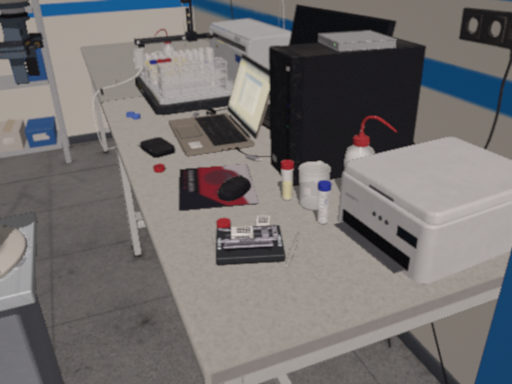

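```bash
cat > h.py <<'E'
import numpy as np,cv2
from cell import manip,optics
def ray(m,uv):
    K=np.array([[m["fx"],0,m["cx"]],[0,m["fy"],m["cy"]],[0,0,1]])
    n=cv2.undistortPoints(np.array(uv,float).reshape(-1,1,2),K,np.array(m["distortion"])).reshape(-1,2)
    return (np.c_[n,np.ones(len(n))])@m["R"], -m["R"].T@m["t"]
def plane(m,uv,z):
    d,c=ray(m,uv); return c+d*((z-c[2])/d[:,2])[:,None]
def proj(m,X):
    K=np.array([[m["fx"],0,m["cx"]],[0,m["fy"],m["cy"]],[0,0,1]])
    return cv2.projectPoints(np.array(X,float).reshape(-1,1,3),cv2.Rodrigues(m["R"])[0],m["t"],K,np.array(m["distortion"]))[0].reshape(-1,2)
E
python3 - <<'E'
from h import *
p=np.load("top.npz")["p"]
c=p[160:260,255:365,::-1]; cv2.imwrite("pics/topc.png",cv2.resize(c,None,fx=6,fy=6,interpolation=cv2.INTER_CUBIC))
m=optics.camera_model("top")
print(plane(m,[[315,215],[308,182],[348,195],[332,248],[282,235]],.02))
E
```

```text
[[ 0.56047808 -0.19273225  0.02      ]
 [ 0.63806711 -0.17602722  0.02      ]
 [ 0.60829736 -0.26998127  0.02      ]
 [ 0.4839679  -0.23253908  0.02      ]
 [ 0.51280464 -0.11569576  0.02      ]]
```

View pics/topc.png

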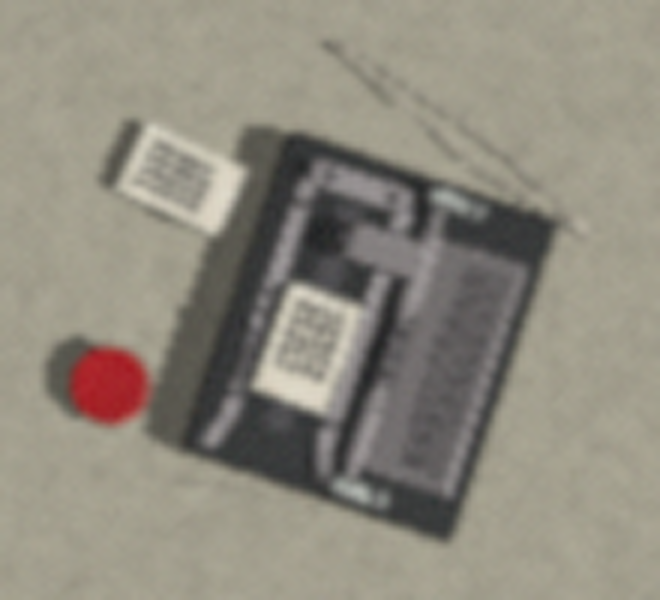

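```bash
python3 - <<'E'
from h import *
from scipy.spatial.transform import Rotation as R
m=optics.camera_model("top")
f=lambda L:np.array(L)/6+[255,160]-0.4
C=plane(m,f([[288,133],[555,225],[450,540],[185,445]]),.02); c=C.mean(0)
ax=(C[0]+C[1]-C[2]-C[3])[:2]; yaw=np.arctan2(ax[1],ax[0]); print(c,np.degrees(yaw),np.linalg.norm(C[0]-C[3]),np.linalg.norm(C[0]-C[1]))
K=plane(m,f([[297,282],[365,300],[323,417],[252,388]]),.031).mean(0)
Rz=np.array([[np.cos(yaw),np.sin(yaw)],[-np.sin(yaw),np.cos(yaw)]])
print("cassette clamp",Rz@(K-c)[:2])
s=manip.observe();q=s["ee_rot"];T=R.from_quat(q[[1,2,3,0]]).as_matrix();print(T.round(3))
a=np.degrees(np.arctan2(T[1,0],T[0,0]));print("toolx yaw",a)
g=c[:2]+Rz.T@[-80,-10]/np.array(1000.);d=np.r_[g,.32]-s["tool_pos"];print("goal",g,"d tool",T.T@d)
E
```

```text
[ 0.55944831 -0.19546079  0.02      ] -18.129902334183537 0.12894785836081957 0.11031380501206446
cassette clamp [-0.01227124  0.02161901]
[[-0.961  0.276 -0.   ]
 [ 0.276  0.961 -0.001]
 [ 0.    -0.001 -1.   ]]
toolx yaw 163.97249477190257
goal [ 0.48030831 -0.18007053] d tool [-0.51135144 -0.66527818  0.08483214]
```

Request:
arm_command(
  travel=[
    [-2.2,-2.2,0],
    [-2.2,-2.2,0],
    [-2.2,-2.2,0],
    [-2.2,-2.2,0],
    [-2.2,-2.2,0],
  ],
  angular=[
    [0,0,0.4],
    [0,0,0.4],
    [0,0,0.4],
    [0,0,0.4],
    [0,0,0.5],
  ],
  claw=5.0,
)

```text
clock: 0.57
tool_pos: [0.2464, 0.4622, 0.4046]
ee_rot: [-0.0, 0.158, 0.988, -0.0]
force: [0.7, 0.5, 0.1]
width: 0.0605
finger_force: 0.0
```

Request:
arm_command(
  travel=[
    [-2.2,-2.2,0],
    [-2.2,-2.2,0],
    [-2.2,-2.2,0],
    [-2.2,-2.2,0],
    [-2.2,-2.2,0],
  ],
  angular=[
    [0,0,0],
    [0,0,0],
    [0,0,0],
    [0,0,0],
    [0,0,0],
  ],
)

```text
clock: 0.98
tool_pos: [0.3167, 0.3234, 0.4047]
ee_rot: [-0.0, 0.157, 0.988, -0.0]
force: [0.9, -0.3, 0.1]
width: 0.0499
finger_force: 0.0
```

Request:
arm_command(
  travel=[
    [-2.2,-2.2,0],
    [-2.2,-2.2,0],
    [-2.2,-2.2,0],
    [-2.2,-2.2,0],
    [-2.2,-2.2,0],
  ],
  angular=[
    [0,0,0],
    [0,0,0],
    [0,0,0],
    [0,0,0],
    [0,0,0],
  ],
)

```text
clock: 1.4
tool_pos: [0.387, 0.1846, 0.4047]
ee_rot: [0.0, 0.158, 0.988, 0.0]
force: [-0.6, 0.3, 0.6]
width: 0.0503
finger_force: 0.0
```

Request:
arm_command(
  travel=[
    [-1.2,-2.2,0],
    [-1.2,-2.2,0],
    [-1.2,-2.2,0],
    [-1.2,-2.2,0],
    [-1.2,-2.2,0],
  ],
  angular=[
    [0,0,0],
    [0,0,0],
    [0,0,0],
    [0,0,0],
    [0,0,0],
  ],
)

```text
clock: 1.82
tool_pos: [0.4094, 0.0616, 0.4047]
ee_rot: [-0.0, 0.158, 0.988, -0.0]
force: [-0.1, 0.7, 0.0]
width: 0.0498
finger_force: 0.0
```

Request:
arm_command(
  travel=[
    [-1.0,-2.2,0.7],
    [-1.0,-2.2,0.7],
    [-1.0,-2.2,0.7],
    [-1.0,-2.2,0.7],
    [-1.0,-2.2,0.7],
  ],
  angular=[
    [0,0,0],
    [0,0,0],
    [0,0,0],
    [0,0,0],
    [0,0,0],
  ],
)

```text
clock: 2.23
tool_pos: [0.4226, -0.0585, 0.3694]
ee_rot: [-0.0, 0.158, 0.987, 0.0]
force: [1.0, 0.6, -0.4]
width: 0.0504
finger_force: 0.0
```

Request:
arm_command(
  travel=[
    [-1.9,-2.0,1.0],
    [-1.9,-2.0,1.0],
    [-1.9,-2.0,1.0],
    [-1.9,-2.0,1.0],
    [-1.7,-1.8,1.0],
  ],
  angular=[
    [0,0,0],
    [0,0,0],
    [0,0,0],
    [0,0,0],
    [0,0,0],
  ],
)

```text
clock: 2.65
tool_pos: [0.4811, -0.181, 0.3191]
ee_rot: [0.0, 0.158, 0.987, -0.0]
force: [0.1, 0.9, 1.2]
width: 0.05
finger_force: 0.0
```

```bash
python3 - <<'E'
from h import *
optics.camera("wrist")
s=manip.observe();m=optics.camera_model("wrist")
p,d=optics.camera("wrist");np.savez("w1.npz",p=p,d=d,**m);cv2.imwrite("pics/w1.png",cv2.resize(p[:,:,::-1],(800,600),interpolation=cv2.INTER_CUBIC))
print(s["tool_pos"],s["ee_rot"],s["clock"],s["qd"].round(3),s["force"])
E
```

```text
[ 0.48273023 -0.18404382  0.31768854] [ 4.70401073e-04  1.58166130e-01  9.87412239e-01 -5.68980820e-04] 2.7 [ 0.045 -0.052  0.059  0.005  0.018  0.067] [ 0.20408068 -5.3016932  -2.01829798]
```

View pics/w1.png

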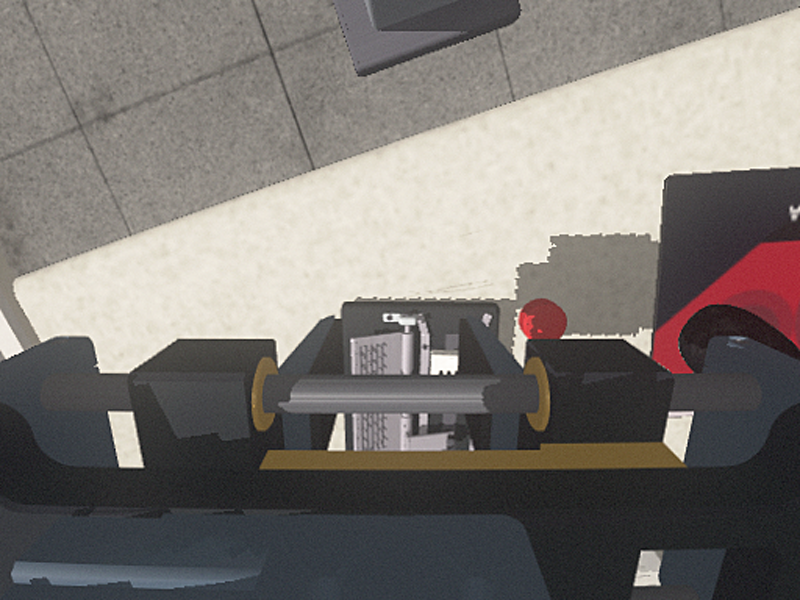

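Request:
arm_command(
  travel=[
    [-2.0,0,0],
    [-2.0,0,0],
    [-2.0,0,0],
    [-2.0,0,0],
    [0,0,0],
  ],
  angular=[
    [0,0,0],
    [0,0,0],
    [0,0,0],
    [0,0,0],
    [0,0,0],
  ],
)

```text
clock: 3.17
tool_pos: [0.5591, -0.2048, 0.3199]
ee_rot: [0.001, 0.157, 0.988, -0.0]
force: [-1.3, -0.5, -0.4]
width: 0.05
finger_force: 0.0
```

```bash
python3 - <<'E'
from h import *
optics.camera("wrist");optics.camera("wrist")
s=manip.observe();m=optics.camera_model("wrist")
p,d=optics.camera("wrist");np.savez("w2.npz",p=p,d=d,**m);cv2.imwrite("pics/w2.png",cv2.resize(p[80:270,170:390,::-1],None,fx=3.5,fy=3.0,interpolation=cv2.INTER_CUBIC))
print(s["tool_pos"],s["ee_rot"],s["clock"],s["qd"].round(3),s["force"])
E
```

```text
[ 0.55652886 -0.20379384  0.31949564] [-3.28649717e-04  1.57377923e-01  9.87538386e-01  1.34238842e-04] 3.2667 [-0.003 -0.013  0.032 -0.    -0.001 -0.001] [-0.04479674  0.56249063  0.66878168]
```

View pics/w2.png

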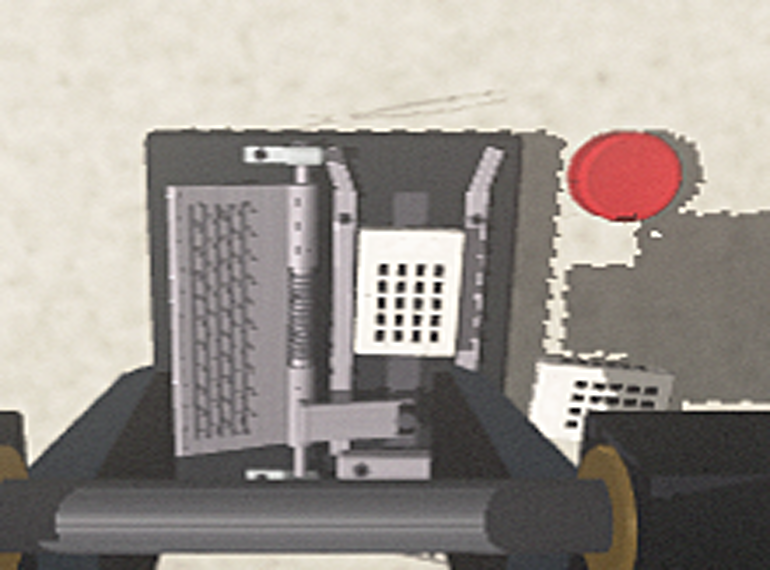

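```bash
python3 - <<'E'
from h import *
m=dict(np.load("w2.npz"))
f=lambda L:np.array(L)/[3.5,3.0]+[170,80]-0.35
A=plane(m,f([[150,132],[520,133]]),.02); print(A,np.linalg.norm(A[0]-A[1]))
ay=(A[1]-A[0])[:2]; yaw=np.arctan2(-ay[0],ay[1]); print("yaw",np.degrees(yaw))
ex=np.array([np.cos(yaw),np.sin(yaw)]);ey=np.array([-ex[1],ex[0]])
c=A.mean(0)[:2]+ex*.067; print("clamp",c)
cl=lambda P:np.c_[(P[:,:2]-c)@ex,(P[:,:2]-c)@ey].round(4)
print("cass",cl(plane(m,f([[360,229],[465,232],[459,357],[355,354]]),.031)))
print("stop",cl(plane(m,f([[340,453],[428,453]]),.029)))
print("plate",cl(plane(m,f([[168,187],[177,455]]),.039)))
print("brk",cl(plane(m,f([[245,155],[325,155]]),.032)))
print("rails",cl(plane(m,f([[332,300],[354,300],[472,300],[487,300]]),.0225)))
s=manip.observe();print("tcp",cl(s["tool_pos"][None]),np.degrees(2*np.arctan2(s["ee_rot"][1],s["ee_rot"][2])))
# depth check
d=m["d"];
for q in [[410,290],[230,160],[410,205]]:
    u,v=f([q])[0]; dd=d[int(round(v)),int(round(u))]; r,o=ray(m,[[u,v]]); print((o+r[0]*dd).round(4))
E
```

```text
[[ 0.47986115 -0.22580516  0.02      ]
 [ 0.51380817 -0.12306117  0.02      ]] 0.10820686560574645
yaw -18.28376139564123
clamp [ 0.56045212 -0.19545263]
cass [[-0.0354  0.0071]
 [-0.0345  0.0375]
 [ 0.0095  0.0378]
 [ 0.0085  0.0064]]
stop [[0.0468 0.0025]
 [0.0468 0.0301]]
plate [[-0.05   -0.0468]
 [ 0.0433 -0.0472]]
brk [[-0.0599 -0.0257]
 [-0.0599 -0.0032]]
rails [[-0.009  -0.0004]
 [-0.009   0.0063]
 [-0.0091  0.0423]
 [-0.0091  0.0469]]
tcp [[-0.0016 -0.0092]] 18.11263031399573
[ 0.5537 -0.1698  0.031 ]
[ 0.496  -0.2067  0.0198]
[ 0.527  -0.1609  0.0223]
```

Request:
arm_command(
  travel=[
    [1.1,0,1.6],
    [1.1,0,1.7],
    [1.1,0,1.7],
    [1.1,0,1.7],
    [0.9,0,1.7],
  ],
  angular=[
    [0,0,0],
    [0,0,0],
    [0,0,0],
    [0,0,0],
    [0,0,0],
  ],
)

```text
clock: 3.73
tool_pos: [0.5045, -0.1869, 0.2354]
ee_rot: [-0.0, 0.158, 0.988, 0.0]
force: [0.8, 0.3, -0.7]
width: 0.0497
finger_force: 0.0
```

```bash
cat >> h.py <<'E'
c=np.array([.5607,-.1924]);yaw=np.radians(-18.2)
ex=np.array([np.cos(yaw),np.sin(yaw)]);ey=np.array([-ex[1],ex[0]])
def st():
    s=manip.observe();t=s["tool_pos"];d=t[:2]-c;q=s["ee_rot"]
    print("clamp mm",(1000*d@ex).round(1),(1000*d@ey).round(1),"tip",(1000*(t[2]-manip.finger_overhang)).round(1),"F xyz",s["force"]@np.r_[ex,0],s["force"]@np.r_[ey,0],s["force"][2],"yaw",np.degrees(2*np.arctan2(q[1],q[2])),s["clock"])
E
python3 - <<'E'
from h import *
optics.camera("wrist");st()
p,d=optics.camera("wrist");ps,_=optics.camera("side")
w=cv2.resize(p[80:290,150:390,::-1],(500,440),interpolation=cv2.INTER_CUBIC);s=cv2.resize(ps[205:275,205:295,::-1],(300,233),interpolation=cv2.INTER_CUBIC)
o=np.zeros((440,800,3),np.uint8);o[:,:500]=w;o[:233,500:]=s;cv2.imwrite("pics/w3.png",o)
E
```

```text
clamp mm -57.3 -12.1 tip 41.7 F xyz -4.977328837710511 0.7053016522954754 -3.7998754007159468 yaw 18.131007126041556 3.7833
```

View pics/w3.png

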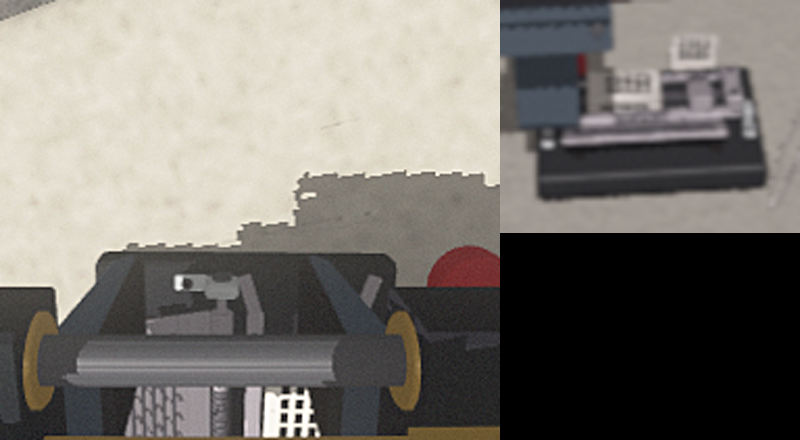

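Request:
arm_command(
  travel=[
    [-0.2,0,0.3],
    [0,0,0.3],
    [0,0,0.3],
    [0,0,0.3],
    [0,0,0],
  ],
  angular=[
    [0,0,0],
    [0,0,0],
    [0,0,0],
    [0,0,0],
    [0,0,0],
  ],
)

```text
clock: 4.3
tool_pos: [0.5086, -0.1886, 0.2237]
ee_rot: [0.001, 0.158, 0.988, -0.0]
force: [2.1, -1.0, 3.6]
width: 0.0501
finger_force: 1.8
```

```bash
python3 - <<'E'
from h import *
st()
E
```

```text
clamp mm -50.7 -12.7 tip 32.9 F xyz 2.304547485011126 -0.3359374736696494 3.593704475175691 yaw 18.126049696425575 4.3
```

Request:
arm_command(
  travel=[
    [0.2,0,0],
    [0,0,0.3],
    [0,0,0.3],
    [0,0,0.2],
    [0,0,0],
  ],
  angular=[
    [0,0,0],
    [0,0,0],
    [0,0,0],
    [0,0,0],
    [0,0,0],
  ],
)

```text
clock: 4.72
tool_pos: [0.5064, -0.188, 0.2157]
ee_rot: [0.0, 0.158, 0.988, -0.0]
force: [1.0, -4.2, 6.7]
width: 0.05
finger_force: 3.1
```

```bash
python3 - <<'E'
from h import *
st();ps,_=optics.camera("side");cv2.imwrite("pics/s4.png",cv2.resize(ps[205:275,205:295,::-1],None,fx=7,fy=7,interpolation=cv2.INTER_CUBIC));st()
E
```

```text
clamp mm -52.9 -12.8 tip 24.9 F xyz 2.262452632184176 -3.671470604896081 6.679652650518207 yaw 18.125694206449115 4.7167
clamp mm -52.9 -12.8 tip 25.0 F xyz 1.3753124949224211 -2.1854600464764715 6.0623468109636915 yaw 18.12566993018643 4.7667
```

View pics/s4.png

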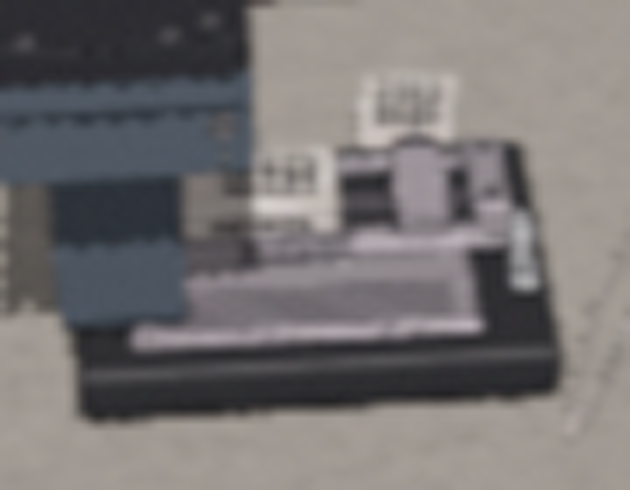

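Request:
arm_command(
  travel=[
    [0,0,0.1],
    [0,0,0],
    [-0.3,0,0],
    [-0.3,0,0],
    [-0.3,0,0],
  ],
  angular=[
    [0,0,0],
    [0,0,0],
    [0,0,0],
    [0,0,0],
    [0,0,0],
  ],
)

```text
clock: 5.18
tool_pos: [0.5127, -0.1898, 0.2147]
ee_rot: [-0.003, 0.158, 0.987, 0.001]
force: [-18.2, 3.9, 27.0]
width: 0.0498
finger_force: 13.3
```

```bash
python3 -c "
from h import *
st()"
```

```text
clamp mm -46.4 -12.5 tip 23.9 F xyz -18.515764235030378 -1.9874590089000013 27.00082179059419 yaw 18.135627519333976 5.1833
```

Request:
arm_command(
  travel=[
    [0,0,-0.06],
    [0,0,0],
    [-0.2,0,0],
    [-0.2,0,0],
    [-0.2,0,0],
  ],
  angular=[
    [0,0,0],
    [0,0,0],
    [0,0,0],
    [0,0,0],
    [0,0,0],
  ],
)

```text
clock: 5.6
tool_pos: [0.519, -0.1919, 0.2152]
ee_rot: [-0.002, 0.158, 0.987, 0.0]
force: [-10.8, 2.6, 15.0]
width: 0.0497
finger_force: 7.7
```

```bash
python3 - <<'E'
from h import *
st();ps,_=optics.camera("side");cv2.imwrite("pics/s5.png",cv2.resize(ps[205:275,205:295,::-1],None,fx=7,fy=7,interpolation=cv2.INTER_CUBIC));st()
E
```

```text
clamp mm -39.8 -12.5 tip 24.4 F xyz -11.099278375196693 -0.8920462330867516 15.02167594370319 yaw 18.137692207939377 5.6
clamp mm -39.4 -12.5 tip 24.4 F xyz -8.778355994576282 -0.11830083153232888 13.781250321280764 yaw 18.139078947758886 5.65
```

View pics/s5.png

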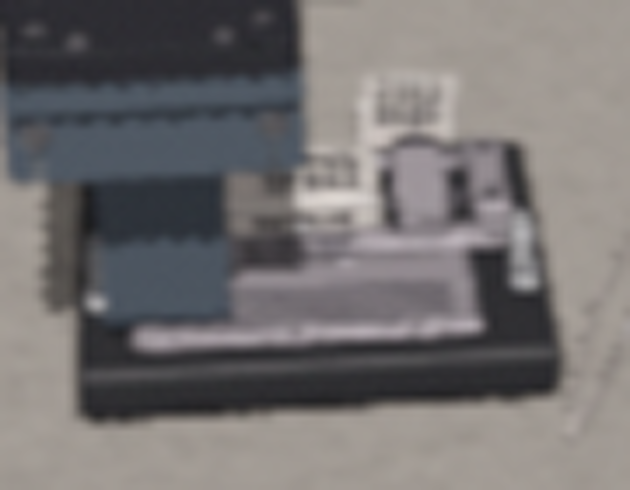

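Request:
arm_command(
  travel=[
    [-0.3,0,0],
    [-0.3,0,0],
    [-0.3,0,0],
    [-0.3,0,0],
    [-0.3,0,0],
  ],
  angular=[
    [0,0,0],
    [0,0,0],
    [0,0,0],
    [0,0,0],
    [0,0,0],
  ],
)

```text
clock: 6.07
tool_pos: [0.5331, -0.1965, 0.2152]
ee_rot: [-0.002, 0.158, 0.987, 0.001]
force: [-12.9, 2.8, 18.4]
width: 0.0498
finger_force: 9.2
```

```bash
python3 -c "
from h import *
st()"
```

```text
clamp mm -24.9 -12.5 tip 24.4 F xyz -13.184938145303667 -1.3511323004645472 18.380966209906173 yaw 18.13684157286799 6.0667
```

Request:
arm_command(
  travel=[
    [-0.2,0,0],
    [-0.2,0,0],
    [-0.2,0,0],
    [-0.2,0,0],
    [-0.2,0,0],
  ],
  angular=[
    [0,0,0],
    [0,0,0],
    [0,0,0],
    [0,0,0],
    [0,0,0],
  ],
)

```text
clock: 6.48
tool_pos: [0.5425, -0.1995, 0.2152]
ee_rot: [-0.003, 0.158, 0.987, 0.001]
force: [-13.7, 2.7, 19.5]
width: 0.0497
finger_force: 9.7
```

```bash
python3 - <<'E'
from h import *
st();ps,_=optics.camera("side");cv2.imwrite("pics/s6.png",cv2.resize(ps[205:275,205:295,::-1],None,fx=7,fy=7,interpolation=cv2.INTER_CUBIC));st()
E
```

```text
clamp mm -15.1 -12.5 tip 24.4 F xyz -13.899167243539825 -1.7227724883983533 19.508421801703733 yaw 18.13605301196511 6.4833
clamp mm -14.7 -12.5 tip 24.5 F xyz -12.088269848267508 -2.060379113105758 17.769454812990976 yaw 18.13573718091225 6.5333
```

View pics/s6.png

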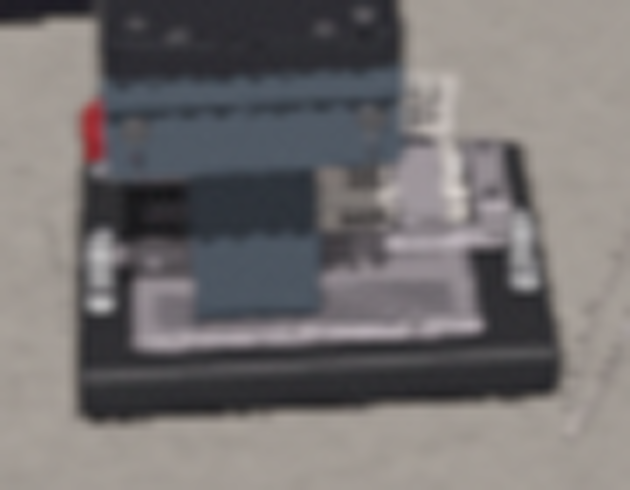

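The cassette is under the foot, its front edge at about column 467 and the stop face just beyond at about 473. I'll creep the last few millimetres on force.

Request:
arm_command(
  travel=[
    [-0.1,0,0],
    [-0.05,0,0],
    [-0.05,0,0],
    [-0.05,0,0],
    [0,0,0],
  ],
  angular=[
    [0,0,0],
    [0,0,0],
    [0,0,0],
    [0,0,0],
    [0,0,0],
  ],
)

```text
clock: 6.95
tool_pos: [0.5447, -0.2002, 0.2152]
ee_rot: [-0.003, 0.158, 0.987, 0.001]
force: [-14.7, 4.2, 20.4]
width: 0.0501
finger_force: 10.2
```

```bash
python3 -c "
from h import *
st()"
```

```text
clamp mm -12.8 -12.5 tip 24.4 F xyz -15.294755722793642 -0.6555979920367134 20.422742867520235 yaw 18.135677162429214 6.95
```

Request:
arm_command(
  travel=[
    [-0.04,0,0],
    [-0.04,0,0],
    [-0.04,0,0],
    [0,0,0],
    [0,0,0],
  ],
  angular=[
    [0,0,0],
    [0,0,0],
    [0,0,0],
    [0,0,0],
    [0,0,0],
  ],
)

```text
clock: 7.37
tool_pos: [0.5455, -0.2005, 0.2152]
ee_rot: [-0.003, 0.158, 0.988, 0.001]
force: [-15.9, 3.7, 21.1]
width: 0.05
finger_force: 12.5
```

```bash
python3 -c "
from h import *
st()"
```

```text
clamp mm -11.9 -12.4 tip 24.4 F xyz -16.24227130320748 -1.4002618534028417 21.096658752316014 yaw 18.13054412464501 7.3667
```

Request:
arm_command(
  travel=[
    [-0.04,0,0],
    [-0.04,0,0],
    [-0.04,0,0],
    [0,0,0],
    [0,0,0],
  ],
  angular=[
    [0,0,0],
    [0,0,0],
    [0,0,0],
    [0,0,0],
    [0,0,0],
  ],
)

```text
clock: 7.78
tool_pos: [0.5459, -0.2006, 0.2152]
ee_rot: [-0.004, 0.157, 0.988, 0.001]
force: [-22.8, 5.8, 27.8]
width: 0.0499
finger_force: 15.1
```

```bash
python3 - <<'E'
from h import *
st();ps,_=optics.camera("side");cv2.imwrite("pics/s7.png",cv2.resize(ps[205:275,205:295,::-1],None,fx=7,fy=7,interpolation=cv2.INTER_CUBIC));st()
E
```

```text
clamp mm -11.5 -12.4 tip 24.4 F xyz -23.46145560161957 -1.6265520138350866 27.76752417416174 yaw 18.12316686286625 7.7833
clamp mm -11.5 -12.4 tip 24.4 F xyz -22.789703216312915 -1.834696080920683 28.145275357006447 yaw 18.12329591828065 7.8333
```

Request:
arm_command(
  travel=[
    [0.2,0,0],
    [0.2,0,0],
    [0.2,0,0],
    [0.1,0,0],
    [0,0,0],
  ],
  angular=[
    [0,0,0],
    [0,0,0],
    [0,0,0],
    [0,0,0],
    [0,0,0],
  ],
)

```text
clock: 8.25
tool_pos: [0.5426, -0.1996, 0.2157]
ee_rot: [0.001, 0.158, 0.988, -0.0]
force: [3.6, -0.3, 6.5]
width: 0.0503
finger_force: 3.3
```

Request:
arm_command(
  travel=[
    [0,0,-0.3],
    [0,0,-0.4],
    [0,0,-0.5],
    [0,0,-0.8],
    [0,0,-1.5],
  ],
  angular=[
    [0,0,0],
    [0,0,0],
    [0,0,0],
    [0,0,0],
    [0,0,0],
  ],
)

```text
clock: 8.67
tool_pos: [0.5416, -0.1993, 0.2498]
ee_rot: [-0.001, 0.158, 0.988, 0.0]
force: [0.2, -0.2, 0.1]
width: 0.0503
finger_force: 0.0
```

Request:
arm_command(
  travel=[
    [0,0,-2.0],
    [0,0,-2.0],
    [0,0,-1.0],
    [0,0,0],
    [0,0,0],
  ],
  angular=[
    [0,0,0],
    [0,0,0],
    [0,0,0],
    [0,0,0],
    [0,0,0],
  ],
)

```text
clock: 9.08
tool_pos: [0.5421, -0.1995, 0.3004]
ee_rot: [0.0, 0.158, 0.988, -0.0]
force: [0.7, 0.5, -0.4]
width: 0.0498
finger_force: 0.0
```

```bash
python3 - <<'E'
from h import *
st();optics.camera("wrist");p,d=optics.camera("wrist");ps,_=optics.camera("side")
w=cv2.resize(p[60:270,170:370,::-1],(480,504),interpolation=cv2.INTER_CUBIC);s=cv2.resize(ps[205:275,225:290,::-1],(320,345),interpolation=cv2.INTER_CUBIC)
o=np.zeros((504,800,3),np.uint8);o[:,:480]=w;o[:345,480:]=s;cv2.imwrite("pics/w8.png",o);st()
E
```

```text
clamp mm -15.4 -12.5 tip 109.6 F xyz 0.4697857276066775 0.7027037702748068 -0.37538546839400055 yaw 18.131253636536993 9.0833
clamp mm -15.6 -12.5 tip 108.5 F xyz 0.29317957221152446 -0.16911965319106903 -0.052266179011370255 yaw 18.13121448372999 9.2333
```

View pics/w8.png

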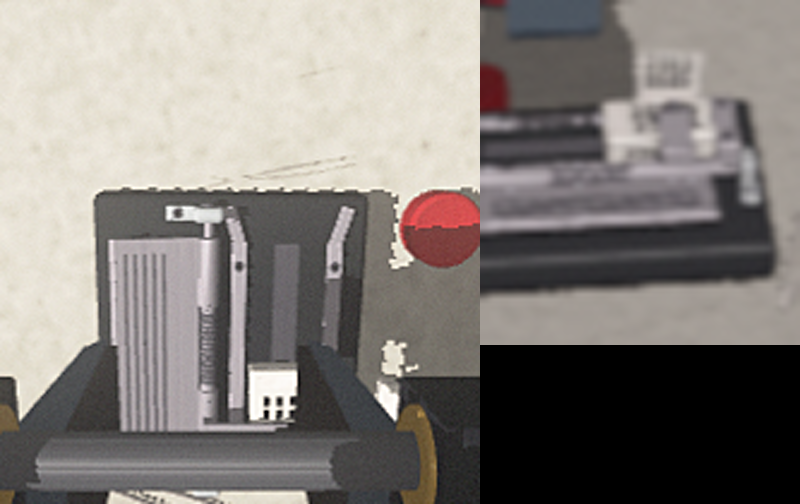

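```bash
python3 - <<'E'
from h import *
m=optics.camera_model("wrist")
f=lambda L:np.array(L)/2.4+[170,60]-0.3
for P,z in((plane(m,f([[250,364],[297,364]]),.031),"rear"),(plane(m,f([[97,193],[366,193]]),.02),"edge -67")):
    print(z,(P[:,:2]-c)@ex,(P[:,:2]-c)@ey)
E
```

```text
rear [0.00174358 0.00175444] [0.00479296 0.02413933]
edge -67 [-0.06683966 -0.06694497] [-0.05704234  0.05099151]
```

Request:
arm_command(
  travel=[
    [-1.5,0,-0.5],
    [-1.5,0,-0.5],
    [-1.5,0,-0.5],
    [-1.5,0,-0.5],
    [0,0,0],
  ],
  angular=[
    [0,0,0],
    [0,0,0],
    [0,0,0],
    [0,0,0],
    [0,0,0],
  ],
)

```text
clock: 9.65
tool_pos: [0.6013, -0.219, 0.3201]
ee_rot: [0.001, 0.158, 0.988, -0.0]
force: [-1.4, 1.8, 0.1]
width: 0.0498
finger_force: 0.0
```

```bash
python3 - <<'E'
from h import *
optics.camera("wrist");optics.camera("wrist");m=optics.camera_model("wrist");p,d=optics.camera("wrist");np.savez("w9.npz",p=p,d=d,**m)
print(proj(m,[np.r_[c+x*ex+y*ey,z] for x,y,z in((-.067,-.056,.02),(.004,.02,.031),(.048,.02,.029))]))
cv2.imwrite("pics/w9.png",cv2.resize(p[100:250,190:340,::-1],None,fx=4,fy=4,interpolation=cv2.INTER_CUBIC));st()
E
```

```text
[[212.05922907  76.45451077]
 [288.62859469 150.12007892]
 [287.10154557 191.8129912 ]]
clamp mm 44.0 -12.4 tip 128.4 F xyz 0.386478934692573 -0.06739422553462622 -0.04781106990201865 yaw 18.130265860980952 9.8
```

View pics/w9.png

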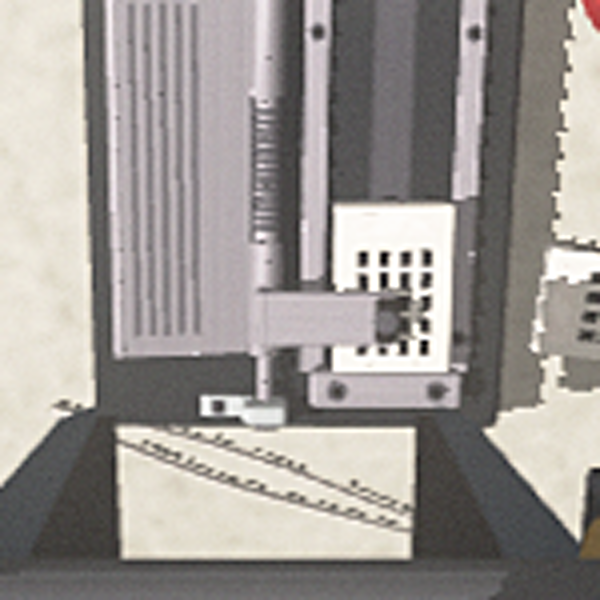

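The cassette (rows 203–372) lies flush against the end stop (row about 372). The foot rests on it at about (392, 320), and the fingers are clear.

```bash
python3 -c "
from cell import manip
print(manip.close_job())"
```

```text
the job is handed in; nothing more can be done
None
```

The cassette is home against the end stop with the released clip bearing on it, the arm is clear, and the job was handed in at about 9.8 s; the hand-in returned no verdict.

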